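Fasten the draw latch of a specimen transport case

TASK

The lid of the cream specimen transport case is down, but its draw latch is still undone. Swing the wire loop up and hook it over the keeper on the lid, then press the lever down past centre until it lies flat against the case and the lid is pulled tight. Leave the specimen jar, the small carton and the steel bowl standing where they are.

Things in the scene. Friction and masses are not known exactly. Their poses are not given: they have to be found in the camera images.
- case: Cream plastic transport case, fixed: 210 mm deep (x), 270 wide (y), 205 high with its 70 mm lid. Origin: centre of its underside, z up. The latch is in the middle (y = 0) of its front face, the plane x = -0.105, which looks along -x ('out' below means out from this face). Along the lid's front top edge a lip 12 mm high stands 16 mm out, cut away 30 mm either side of the middle.
- lever_pivot (a point): Pivot of the latch lever, between two steel ears on the front of the case: 15 mm out, 85 mm above the table. Its axis, like the loop's hinge and crossbar, is parallel to the case's y. Axes as the case's.
- latch_lever (a joint): Steel lever, rad: 0 = flat, pointing straight down along the case (a stop); pi/2 = straight out; starts at 1.87 to 2.2, pointing out and up; stopped at 2.3. Friction holds it (1 N at its end moves it). The loop clears the keeper's lip only while it is above about 1.75. With the loop hooked: taut below 0.95, then 4 to 5 N at its end; past about 0.24 the pull holds it down, press it on to the stop.
- lever_grip (a point): Where to press the lever: on the face that is outermost when flat (the upper face while raised), 50 mm from the pivot along the lever and 4 mm off the pivot's plane. Lever: 3 mm sheet, 67 mm long from the pivot, 32 mm wide, its last 27 mm 46 mm wide, the very end turned outwards by 4 mm. Own x: into that face; own z: from the broad end to the pivot.
- latch_loop (a joint): Wire loop relative to the lever, rad. It stands upright when this equals latch_lever; the difference (latch_loop - latch_lever) is its lean outwards from upright. It swings freely: it starts fallen outwards onto the upper face of the raised lever (2.93, a stop); pushed inwards past upright, it falls against the lid by itself.
- loop_pin (a point): Hinge pin of the loop, on the lever: 14 mm from the pivot (with the lever flat: 13.9 mm below and 2 mm inwards of the pivot). It moves with the lever.
- loop_bar (a point): Middle of the loop's crossbar. The loop is a rectangle of 5 mm steel wire, 22 g: crossbar 78 mm from its hinge pin, legs 41 mm apart (centres). Folded on the lever, the crossbar stands some 25 mm beyond the lever's end.
- keeper_seat (a point): Where the crossbar's centre rests when latched: in a steel hook 28 mm wide, open upwards, on the front of the lid; 6.5 mm out, about 151.5 mm above the table at the start, 148.5 latched. Axes as the case's. The hook's lip spans 11 to 14 mm out, its top 5 mm above the seat; behind it the keeper's plate, 2 mm out, stops the crossbar.
- lid (a joint): Opening angle of the lid about the case's rear edge, rad. It starts resting on its springy rubber seal at about 0.015 (3 mm open at the front); latched, it is drawn down to about 0.001.
- specimen_jar: Bystander, loose: clear jar with a teal screw lid, 94 mm across, 99 mm high. Origin: centre of its underside.
- swab_carton: Bystander, loose: small cardboard carton lying flat, 120 x 55 x 35 mm (x, y, z). Origin: centre of its underside.
- steel_bowl: Bystander, loose: small steel bowl, 110 mm across, 42 mm high. Origin: centre of its underside.

How it is judged:
By the outcome, as a careful person would: the job done as asked, in the order asked, and still so for the second after the job is handed in, with the robot touching nothing.
It also fails if it takes over 48 s, if anything falls off the work surface, if the arm or the gripper's body presses on something with over 40 N, if the wrist force passes 120 N, or if a joint passes its speed limit or range.

ROBOT

A 7-joint arm with a two-finger parallel gripper is mounted at the origin on the work surface. World frame = base frame: x ahead of the robot, y to its left, z up, the work surface at z = 0. Lengths are in m, angles in rad, forces in N, time in s.
With the tool pointing down it reaches from about 0.375 to 0.925 m from the base axis. Payload 3.1 kg.
Tool frame: the origin (TCP) lies on the centre line of the jaws, within the pads' length; the fingertips stand 22 mm ahead of it and the grasp point (between the pads) lies 3 mm ahead of it; z points along the fingers, x is the direction in which the jaws open and shut, and the axes are right-handed (so a half turn about z gives the same grasp; the last joint's range is limited). The gripper opens to 85 mm and grips with 20 to 120 N. Pads are 22 mm wide; open, the fingers measure 114 mm over their backs; the gripper's body (76 mm by 85 mm) begins 54 mm behind the grasp point. The pads swing forward as they close: fully open they stand 13 mm farther back than shut.
Start: joints at [1.185, 0.383, 0.044, 1.598, -0.018, 1.161, -0.05], TCP at [0.185, -0.623, 0.253] pointing down, gripper open.
Joint ranges: [-2.61, 2.61], [-0.41, 2.15], [-1.48, 1.57], [0, 2.5], [-1.57, 4.71], [0.05, 1.97], [-2.85, 2.85]. Speed limits (rad/s): [2.79, 2.79, 3.14, 3.14, 3.14, 3.14, 3.14].

INTERFACE

Orientations are given as a 3x3 rotation matrix whose columns are the frame's x, y, z axes.
In Python, from station import env gives the robot as it stands.
- The arm moves only by the shell command python3 -m creep 'ROWS' [OPENING]. ROWS is JSON, a list of rows, each a list of 6 numbers: the shift along the world's x, y, z as a fraction of full scale, then the turn, a rotation vector about the world's x, y, z as a fraction of full scale. A call has 1 to 12 rows; each row is the pose to reach, as a shift and turn from the pose commanded when the call began; what a row does not reach only later rows make up. Full scale, the value 1, is 0.15 m for a shift and 45 degrees for a turn. A row lasts 1/12 s, in which the tool goes at most 41.7 mm and 7.16 degrees, less where a joint would pass 70% of its speed; a pose out of reach is approached as far as the arm can. A call with a number of a shift or a turn outside -1 to 1 is refused whole. A call with a gripper value outside its range is refused whole. OPENING is the opening, from 0 (shut) to 1 (fully open), set as the call begins (- or left out, the last holds). The fingers move at their own pace and stop on an object; the grip force is fixed at half the most. Time passes only in rows, so rows that repeat a pose let the fingers close. It gives the time, the measured TCP pose, the force and the opening at its end, in the units of the state.
- env.get_state(): the state, without advancing time (a new reading comes with each control period).
- env.read_camera(name): name is "scene" or "side" or "wrist"; returns (picture, depth): 400x640x3 uint8, red, green, blue; 400x640 float32, m along the optical axis (not along the pixel's ray), 0 where there is no reading.
- env.calibration(name): a dict with "fx", "fy", "cx", "cy" (pixels), "origin" and "attitude" of the camera in the world. Camera axes: x right, y down, z forward; pixel columns grow to the right and rows downward; lengths in m; the calibration is good to about 2 mm. The wrist camera is an equidistant fisheye: a pixel r from the principal point sees the ray r / f radians off the axis. A picture is of the moment at which its call begins: read the wrist's pose just before it. calibration takes no time and is no camera call; for the wrist camera it gives the pose at the moment of the call.
- env.sign_off(): hands the job in, once; it reports no verdict.
Trained networks look in the newest picture that a camera, given by its name, has taken for a name from the list of things; names that differ only in an ending like _2 or _b are one class to them, and where a whole thing is asked for, a point or a joint stands for the part that bears it (a point fixed in the world has none). Each returns a list of dicts, best first, with "conf" (0 to 1); they miss things now and then, are a little off and sometimes report something else, mostly with a low value. They report only what shows in the picture. A call takes as long as a camera call.
- env.spot_in(camera, thing): "bbox" ([left, top, right, bottom] in pixels, round what is visible of it).
- env.tip_of(camera, thing): "uv" ([column, row] in pixels: a listed point, or the origin of a listed thing).
The state is a dict: "clock": time; "qpos": joint angles; "qd": joint speeds; "joint_torque": joint torques, N m; "position": TCP position; "orientation": TCP orientation; "force": force on the tool from outside, world axes, zero at the start; "torque": the same for the moment, N m; "finger_gap": opening from 0.0 (shut) to 1.0 (fully open).
Only numpy, scipy, OpenCV 4.12 (cv2) and the standard library are available. Lean on these libraries where they do the work, as an engineer would, in place of code of your own. Each camera call takes 0.05 s, during which the arm holds its last target. There are 200 camera calls.

## Working session

There is one attempt and no reset: what is moved stays moved. The work goes in short steps, Python scripts to look and compute and a shell command to move; the robot and the scene stay as the last step left them, time stands still between calls to the robot, and variables do not carry over. Pictures are saved under pics/ and viewed, about 8 in all and at most 12, crops included, and the job is handed in when it is done.

```bash
ls; mkdir -p pics; cat > h.py <<'E'
import numpy as np, cv2
from station import env
def ray(c,uv):
    K=env.calibration(c) if isinstance(c,str) else c
    d=np.array([(uv[0]-K["cx"])/K["fx"],(uv[1]-K["cy"])/K["fy"],1.0])
    return np.array(K["origin"]),np.array(K["attitude"])@d
def pt(c,uv,D):
    u,v=int(round(uv[0])),int(round(uv[1]))
    w=D[max(0,v-1):v+2,max(0,u-1):u+2]; w=w[w>0]
    if len(w)==0: return None
    o,d=ray(c,uv); return o+d*np.median(w)
def tri(a,uva,b,uvb):
    o1,d1=ray(a,uva);o2,d2=ray(b,uvb)
    s=np.linalg.lstsq(np.c_[d1,-d2],o2-o1,rcond=None)[0]
    p,q=o1+d1*s[0],o2+d2*s[1]; return (p+q)/2,np.linalg.norm(p-q)
def save(n,img): cv2.imwrite("pics/"+n,cv2.cvtColor(img,cv2.COLOR_RGB2BGR))
E
python3 - <<'E'
from h import *
np.set_printoptions(precision=4,suppress=True)
print(env.get_state())
for c in("scene","side"):
    p,D=env.read_camera(c); save(c+"0.png",p); np.save(c+"0.npy",D)
    K=env.calibration(c); print(c,K["origin"],K["fx"])
    for t in("case","lever_pivot","lever_grip","loop_pin","loop_bar","keeper_seat","specimen_jar","swab_carton","steel_bowl"):
        r=env.tip_of(c,t)
        if r: print(t,np.round(r[0]["uv"],1),round(r[0]["conf"],2),pt(c,r[0]["uv"],D))
E
```

```text
pics
{'clock': 0.0, 'qpos': array([ 1.1852,  0.3838,  0.0438,  1.5996, -0.0179,  1.1612, -0.0499]), 'qd': array([ 0.0003, -0.0012, -0.0009, -0.0004,  0.0002, -0.002 , -0.0021]), 'joint_torque': array([  0.0006, -43.3459,   1.0248, -24.9516,   0.0106,   0.0112,
        -0.    ]), 'position': array([ 0.1842, -0.6224,  0.2519]), 'orientation': array([[ 0.2839, -0.9588, -0.0009],
       [-0.9588, -0.2839,  0.0025],
       [-0.0026,  0.0001, -1.    ]]), 'force': array([-0.4877, -0.2236,  0.05  ]), 'torque': array([-0.0161, -0.0016, -0.0019]), 'finger_gap': 0.9941661432868906}
scene [0.7539 0.62   1.023 ] 505.72640316324623
case [306.8 187.5] 0.82 [0.6054 0.0124 0.1598]
lever_pivot [336. 204.] 0.79 [0.5436 0.0272 0.0936]
lever_grip [342.6 207.8] 0.56 [0.536  0.0498 0.108 ]
loop_pin [336.5 206. ] 0.64 [0.5454 0.0362 0.0994]
loop_bar [354.6 210. ] 0.57 [ 0.4843 -0.0032  0.0003]
keeper_seat [331.8 178.4] 0.76 [0.547  0.0015 0.1565]
specimen_jar [282.4 267.9] 0.59 [0.6951 0.1485 0.0951]
swab_carton [411.1 330.4] 0.8 [0.4744 0.3246 0.0332]
steel_bowl [283.2 344.5] 0.94 [0.7289 0.2722 0.0045]
side [ 0.4462 -0.1827  0.8098] 377.04906126485776
lever_pivot [307.3 212.9] 0.74 [ 0.5317 -0.0224  0.2071]
lever_grip [289.4 191.2] 0.84 [0.5402 0.06   0.1112]
loop_pin [300.7 204.5] 0.65 [0.5378 0.0114 0.1552]
loop_bar [298.9 208. ] 0.69 [ 0.5249 -0.0069  0.2051]
keeper_seat [306.9 203.8] 0.56 [ 0.5397 -0.009   0.2083]
specimen_jar [336.9 160.6] 0.64 [0.6267 0.0286 0.2081]
swab_carton [210.7 138.7] 0.64 [0.4685 0.2947 0.0347]
steel_bowl [311.6 102.8] 0.88 [0.7244 0.264  0.0042]
```

View pics/scene0.png

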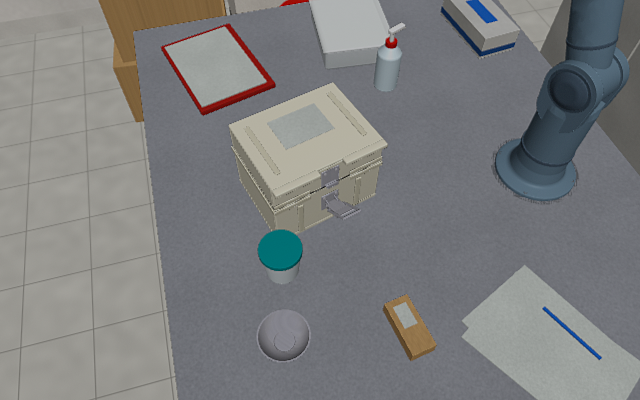

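View pics/side0.png

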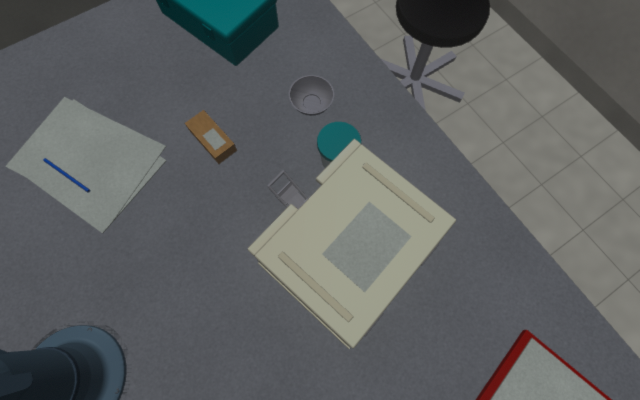

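The scene view shows the case with its latch (≈335,205) facing +y/−x, with the lever and loop sticking out. The jar is at (280,255), near the case's far front corner. The carton and bowl are well clear of it. Next I'll fit the case pose from the lid's top surface.

```bash
python3 - <<'E'
from h import *
np.set_printoptions(precision=4,suppress=True)
def cloud(c):
    D=np.load(c+"0.npy");K=env.calibration(c)
    v,u=np.mgrid[0:400,0:640]
    d=np.stack([(u-K["cx"])/K["fx"],(v-K["cy"])/K["fy"],np.ones_like(u)],-1)
    return (np.array(K["origin"])+(d*D[...,None])@np.array(K["attitude"]).T),D
for c in("side","scene"):
    P,D=cloud(c)
    m=(P[...,2]>.197)&(P[...,2]<.222)&(D>0)&(np.linalg.norm(P[...,:2]-[.6,-.03],axis=-1)<.25)
    m=cv2.morphologyEx(m.astype(np.uint8),cv2.MORPH_OPEN,np.ones((3,3)))>0
    X=P[m][:,:2].astype(np.float32)
    r=cv2.minAreaRect(X*1000); print(c,m.sum(),r,cv2.boxPoints(r), P[m][:,2].mean())
# jar / latch points
P,D=cloud("scene")
m=(P[...,2]>.085)&(P[...,2]<.11)&(np.linalg.norm(P[...,:2]-[.695,.15],axis=-1)<.07)&(D>0)
print("jar",cv2.minEnclosingCircle((P[m][:,:2]*1000).astype(np.float32)))
E
```

```text
side 21731 ((575.6544799804688, -93.82583618164062), (269.773193359375, 226.26499938964844), 14.468488693237305) [[ 416.7799  -17.9824]
 [ 473.3116 -237.0714]
 [ 734.5291 -169.6693]
 [ 677.9973   49.4198]] 0.20632501046278684
scene 9868 ((576.5048828125, -93.7113037109375), (271.5702819824219, 229.86953735351562), 14.622662544250488) [[ 416.1024  -16.7786]
 [ 474.1334 -239.2025]
 [ 736.9073 -170.644 ]
 [ 678.8763   51.7799]] 0.2062840290996154
jar ((690.5973510742188, 107.44367218017578), 46.19615173339844)
```

```bash
python3 -m creep '[[0.45,0.98,0.3,0,0,-0.044],[0.45,0.98,0.3,0,0,-0.044],[0.45,0.98,0.3,0,0,-0.044],[0.45,0.98,0.3,0,0,-0.044],[0.45,0.98,0.3,0,0,-0.044]]' 0; python3 -m creep '[[0.45,0.98,0,0,0,0],[0.45,0.98,0,0,0,0],[0.45,0.98,0,0,0,0],[0.45,0.98,0,0,0,0],[0.45,0.98,0,0,0,0]]'; python3 -c "
from station import env;print(env.get_state())"
```

```text
clock: 1.42
position: [0.2588, -0.4697, 0.3008]
orientation: [[0.262, -0.965, 0.005], [-0.965, -0.262, 0.001], [0.0, -0.005, -1.0]]
force: [1.3, 0.1, 0.6]
finger_gap: 0.3
clock: 1.83
position: [0.324, -0.3217, 0.2986]
orientation: [[0.263, -0.965, 0.002], [-0.965, -0.263, 0.003], [-0.002, -0.003, -1.0]]
force: [-0.1, 0.3, -0.3]
finger_gap: 0.003
{'clock': 1.8333, 'qpos': array([ 0.87220173, -0.02111057, -0.17557651,  1.97964673, -0.0075671 ,
        1.18303022, -0.6052224 ]), 'qd': array([ 0.04124923,  0.03574823,  0.10088204, -0.03872753,  0.08209124,
       -0.02742906,  0.07603536]), 'joint_torque': array([  1.15907919, -24.79286849,   1.38296697, -24.81781662,
         0.17890553,   0.12056071,  -0.37220992]), 'position': array([ 0.32400039, -0.32167205,  0.29855176]), 'orientation': array([[ 0.26292211, -0.96481518,  0.00190803],
       [-0.96481471, -0.26291658,  0.00272979],
       [-0.00213209, -0.00255862, -0.99999445]]), 'force': array([-0.07906473,  0.34551356, -0.26478583]), 'torque': array([ 0.0667573 , -0.04663546, -0.04752068]), 'finger_gap': 0.002796466712956284}
```

```bash
python3 - <<'E'
from h import *
np.set_printoptions(precision=4,suppress=True)
F=np.array([.5517,.0001,0]);o=np.array([-.25,.968,0]);y=np.array([.968,.25,0])
uv={}
for c in("scene","side"):
    p,D=env.read_camera(c)
    for t in("lever_pivot","lever_grip","loop_bar","loop_pin","keeper_seat"):
        r=env.tip_of(c,t)
        if r: uv[c,t]=r[0]["uv"]
    save(c+"1.png",cv2.resize(p[140:280,220:420],None,fx=4,fy=4))
for t in("lever_pivot","lever_grip","loop_bar","loop_pin","keeper_seat"):
    if ("scene",t) in uv and ("side",t) in uv:
        q,e=tri("scene",uv["scene",t],"side",uv["side",t]); print(t,"out %.4f y %.4f z %.4f"%((q-F)@o,(q-F)@y,q[2]),"res",e,uv["scene",t],uv["side",t])
E
```

```text
lever_pivot out 0.0207 y 0.0024 z 0.0767 res 0.0013829843569810078 [333.0, 206.5] [304.8, 209.8]
lever_grip out 0.0593 y -0.0009 z 0.1167 res 0.0060556013579059495 [345.2, 208.5] [289.6, 192.1]
loop_bar out 0.0909 y 0.0012 z 0.1428 res 0.0006128117593358536 [351.4, 212.8] [275.6, 176.6]
loop_pin out 0.0301 y 0.0006 z 0.0912 res 0.001939437780532212 [335.3, 205.5] [299.7, 205.5]
keeper_seat out 0.0073 y 0.0031 z 0.1565 res 0.004625924428004557 [329.0, 181.2] [307.4, 201.7]
```

```bash
for i in 1; do python3 -m creep '[[0.44,0.97,0,0,0,0],[0.44,0.97,0,0,0,0],[0.44,0.97,0,0,0,0],[0.44,0.97,0,0,0,0],[0.44,0.97,0,0,0,0]]'; python3 -m creep '[[0.44,0.97,0,0,0,0],[0.44,0.97,0,0,0,0],[0.44,0.97,0,0,0,0],[0.44,0.97,0,0,0,0],[0.44,0.97,0,0,0,0]]';python3 -m creep '[[0.44,0.97,0,0,0,0],[0.44,0.97,0,0,0,0],[0.44,0.97,0,0,0,0],[0.44,0.97,0,0,0,0],[0.44,0.97,0,0,0,0],[0.44,0.97,0,0,0,0]]'; done; python3 -c "
from station import env;print(env.get_state()['qpos'])"
```

```text
clock: 2.85
position: [0.389, -0.1761, 0.2988]
orientation: [[0.263, -0.965, 0.002], [-0.965, -0.263, 0.002], [-0.002, -0.003, -1.0]]
force: [-0.4, 0.2, -0.2]
finger_gap: -0.002
clock: 3.27
position: [0.4541, -0.0299, 0.2992]
orientation: [[0.263, -0.965, 0.004], [-0.965, -0.263, 0.004], [-0.003, -0.005, -1.0]]
force: [-0.2, -0.7, 0.2]
finger_gap: -0.002
clock: 3.77
position: [0.5178, 0.1096, 0.2981]
orientation: [[0.256, -0.967, -0.001], [-0.967, -0.256, 0.002], [-0.002, 0.0, -1.0]]
force: [0.6, -0.3, -0.8]
finger_gap: -0.002
[ 0.34692634  0.17449316 -0.69471418  1.80709775  0.11765764  1.20222332
 -1.69516359]
```

```bash
python3 -m creep '[[0,0,-0.25,0,0,0],[0,0,-0.5,0,0,0],[0,0,-0.75,0,0,0],[0,0,-0.96,0,0,0],[0,0,-0.96,0,0,0],[0,0,-0.96,0,0,0]]'; python3 - <<'E'
from h import *
F=np.array([.5517,.0001,0]);o=np.array([-.25,.968,0]);y=np.array([.968,.25,0])
q=env.get_state()["position"];print((q-F)@o,(q-F)@y,q[2])
a,_=env.read_camera("scene");b,_=env.read_camera("side")
save("v2.png",np.hstack([cv2.resize(a[130:250,270:400],None,fx=3,fy=3),cv2.resize(b[130:250,230:360],None,fx=3,fy=3)]))
E
```

```text
clock: 4.27
position: [0.5159, 0.1046, 0.1527]
orientation: [[0.248, -0.969, -0.005], [-0.969, -0.248, -0.002], [0.0, 0.005, -1.0]]
force: [1.0, 0.3, 1.3]
finger_gap: 0.004
0.11013862846042807 -0.008527559873088005 0.15268033179234797
```

View pics/v2.png

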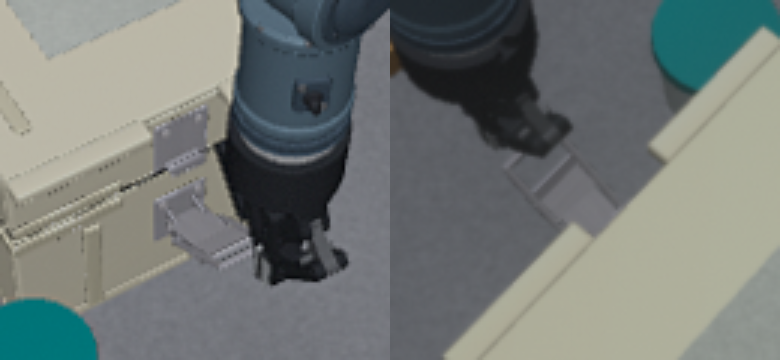

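The gripper is just outside the crossbar, about 8 mm off to one side and slightly close. I'll correct that, then sweep along the loop's arc.

```bash
python3 -m creep '[[0.045,0.053,0,0,0,0],[0.045,0.053,0,0,0,0],[0.045,0.053,0,0,0,0]]'; python3 - <<'E'
from h import *
F=np.array([.5517,.0001,0]);o=np.array([-.25,.968,0]);y=np.array([.968,.25,0])
q=env.get_state()["position"];print((q-F)@o,(q-F)@y,q[2])
E
```

```text
clock: 4.62
position: [0.5262, 0.1165, 0.1565]
orientation: [[0.252, -0.968, 0.004], [-0.968, -0.252, 0.001], [-0.0, -0.005, -1.0]]
force: [-0.2, 0.0, -0.2]
finger_gap: 0.002
0.11907714457162899 0.004432021419085164 0.15653361818239128
```

```bash
python3 -m creep '[[0,-0.097,-0.015,0,0,0],[0,-0.12,0,0,0,0],[0.01,-0.149,0.03,0,0,0],[0.024,-0.2,0.075,0,0,0],[0.024,-0.2,0.075,0,0,0]]';  python3 - <<'E'
from h import *
F=np.array([.5517,.0001,0]);o=np.array([-.25,.968,0]);y=np.array([.968,.25,0])
q=env.get_state()["position"];print((q-F)@o,(q-F)@y,q[2])
u={}
for c in("scene","side"):
    p,_=env.read_camera(c); r=env.tip_of(c,"loop_bar"); u[c]=r[0]["uv"] if r else None; print(c,r[:1])
    save(c+"3.png",p)
if all(v is not None for v in u.values()):
    q,e=tri("scene",u["scene"],"side",u["side"]);print((q-F)@o,(q-F)@y,q[2],e)
a=cv2.imread("pics/scene3.png");b=cv2.imread("pics/side3.png")
cv2.imwrite("pics/v3.png",np.hstack([cv2.resize(a[130:250,270:400],None,fx=3,fy=3),cv2.resize(b[130:250,230:360],None,fx=3,fy=3)]))
E
```

```text
clock: 5.03
position: [0.5296, 0.0846, 0.1682]
orientation: [[0.249, -0.968, 0.003], [-0.968, -0.249, -0.0], [0.001, -0.003, -1.0]]
force: [-1.4, 1.7, 4.3]
finger_gap: -0.001
0.08730219415742149 -0.0002760351622764258 0.1682233556596061
scene [{'uv': [348.9, 205.1], 'conf': 0.45}]
side [{'uv': [281.2, 180.6], 'conf': 0.59}]
0.07547619868000398 -0.0003894480381180787 0.15050689118262772 0.002064487319081769
```

View pics/v3.png

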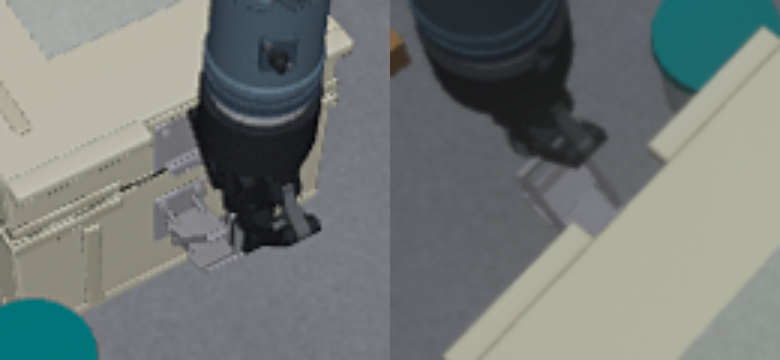

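```bash
python3 - <<'E'
from h import *
np.set_printoptions(precision=4,suppress=True)
F=np.array([.5517,.0001,0]);o=np.array([-.25,.968,0]);y=np.array([.968,.25,0])
s=env.get_state();q=s["position"];print((q-F)@o,(q-F)@y,q[2],s["force"],s["torque"])
K=env.calibration("scene")
a=cv2.imread("pics/scene3.png");b=cv2.imread("pics/side3.png")
for im,c in((a,"scene"),(b,"side")):
    K=env.calibration(c)
    f=lambda p:(lambda x:(K["fx"]*x[0]/x[2]+K["cx"],K["fy"]*x[1]/x[2]+K["cy"]))(np.array(K["attitude"]).T@(p-np.array(K["origin"])))
    print(c,"bar exp(72,157)",f(F+o*.072+[0,0,.157]),"leverend2.05",f(F+o*.074+[0,0,.116]))
cv2.imwrite("pics/v4.png",np.hstack([cv2.resize(a[170:230,315:380],None,fx=6,fy=6,interpolation=2),cv2.resize(b[160:220,265:330],None,fx=6,fy=6,interpolation=2)]))
E
```

```text
0.08837595442326082 -0.0008509861891410272 0.16652925733063415 [0.9571 2.7479 2.165 ] [ 0.5754 -0.1111  0.0113]
scene bar exp(72,157) (np.float64(347.4927961563137), np.float64(202.18445659023084)) leverend2.05 (np.float64(347.07055935140227), np.float64(213.65125253898174))
side bar exp(72,157) (np.float64(281.84442553150325), np.float64(180.45365790071207)) leverend2.05 (np.float64(282.9855954265991), np.float64(187.5244374597255))
```

View pics/v4.png

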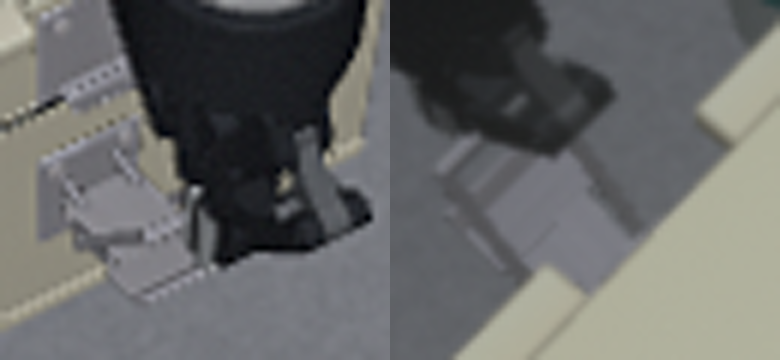

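```bash
python3 -m creep '[[0.016,-0.065,0.05,0,0,0],[0.035,-0.135,0.085,0,0,0],[0.053,-0.206,0.1,0,0,0],[0.053,-0.206,0.1,0,0,0],[0.053,-0.206,0.1,0,0,0]]';  python3 - <<'E'
from h import *
np.set_printoptions(precision=4,suppress=True)
F=np.array([.5517,.0001,0]);o=np.array([-.25,.968,0]);y=np.array([.968,.25,0])
u={}
for c in("scene","side"):
    p,_=env.read_camera(c); save(c+"5.png",p)
    for t in("loop_bar","lever_grip","loop_pin"):
        r=env.tip_of(c,t); u[c,t]=r[0]["uv"] if r else None
for t in("loop_bar","lever_grip","loop_pin"):
  if u["scene",t] is not None and u["side",t] is not None:
    q,e=tri("scene",u["scene",t],"side",u["side",t]);print(t,(q-F)@o,(q-F)@y,q[2],e)
  else: print(t,u["scene",t],u["side",t])
s=env.get_state();q=s["position"];print((q-F)@o,(q-F)@y,q[2],s["force"],s["torque"])
a=cv2.imread("pics/scene5.png");b=cv2.imread("pics/side5.png")
cv2.imwrite("pics/v5.png",np.hstack([cv2.resize(a[160:230,305:380],None,fx=5,fy=5,interpolation=2),cv2.resize(b[150:220,260:335],None,fx=5,fy=5,interpolation=2)]))
E
```

```text
clock: 5.65
position: [0.5355, 0.0525, 0.1801]
orientation: [[0.248, -0.969, -0.001], [-0.969, -0.248, -0.001], [0.001, 0.002, -1.0]]
force: [-1.1, 0.6, 1.5]
finger_gap: 0.001
loop_bar 0.04428505801799677 -0.0030002391362264694 0.15905930353879888 0.000824011028127366
lever_grip 0.06373923141845289 -0.0017163942450459414 0.0947392582534694 0.004486908585592473
loop_pin 0.03153762515432866 0.0010227814169218464 0.08675933094943322 0.005466782575781033
0.05687596124264446 -0.0020280263507206422 0.18011892608683014 [0.6755 0.3474 0.0124] [0.0009 0.0134 0.0108]
```

View pics/v5.png

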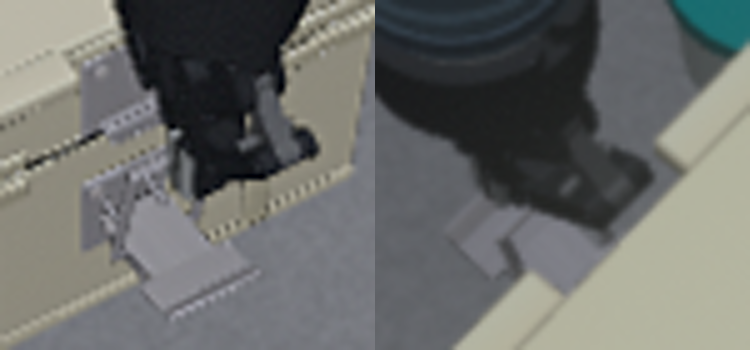

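```bash
python3 -m creep '[[0.02,-0.036,-0.007,0,0,0],[0.033,-0.075,-0.027,0,0,0],[0.043,-0.113,-0.035,0,0,0],[0.053,-0.152,-0.035,0,0,0],[0.053,-0.152,-0.035,0,0,0]]'; python3 -m creep '[[-0.05,0.193,0.03,0,0,0],[-0.1,0.387,0.06,0,0,0],[-0.15,0.58,0.1,0,0,0],[-0.2,0.774,0.1,0,0,0],[-0.2,0.774,0.1,0,0,0]]'; python3 - <<'E'
from h import *
np.set_printoptions(precision=4,suppress=True)
F=np.array([.5517,.0001,0]);o=np.array([-.25,.968,0]);y=np.array([.968,.25,0])
u={}
for c in("scene","side"):
    p,_=env.read_camera(c); save(c+"6.png",p)
    for t in("loop_bar","lever_grip","loop_pin"):
        r=env.tip_of(c,t); u[c,t]=r[0]["uv"] if r else None
for t in("loop_bar","lever_grip","loop_pin"):
  if u["scene",t] is not None and u["side",t] is not None:
    q,e=tri("scene",u["scene",t],"side",u["side",t]);print(t,(q-F)@o,(q-F)@y,q[2],e)
  else: print(t,u["scene",t],u["side",t])
s=env.get_state();q=s["position"];print((q-F)@o,(q-F)@y,q[2],s["force"],s["torque"])
a=cv2.imread("pics/scene6.png");b=cv2.imread("pics/side6.png")
cv2.imwrite("pics/v6.png",np.hstack([cv2.resize(a[160:230,305:380],None,fx=5,fy=5,interpolation=2),cv2.resize(b[150:220,260:335],None,fx=5,fy=5,interpolation=2)]))
E
```

```text
clock: 6.47
position: [0.5429, 0.0356, 0.1753]
orientation: [[0.252, -0.968, -0.002], [-0.968, -0.252, 0.006], [-0.007, 0.0, -1.0]]
force: [-2.7, 8.1, 3.3]
finger_gap: -0.003
clock: 6.88
position: [0.5119, 0.1552, 0.1912]
orientation: [[0.26, -0.966, 0.001], [-0.966, -0.26, 0.005], [-0.005, -0.002, -1.0]]
force: [-0.7, 1.3, 0.1]
finger_gap: 0.0
loop_bar 0.025540847838441752 0.04600625441107524 0.22689486632721217 0.06786463264304195
lever_grip 0.06310259048870387 -0.00390683740407961 0.09571263693279286 0.008790287798457256
loop_pin [337.1, 206.2] None
0.15036324138508395 0.00015469467609171422 0.18993454965431364 [-0.2195  1.3747  0.7949] [0.0287 0.0274 0.0302]
```

View pics/v6.png

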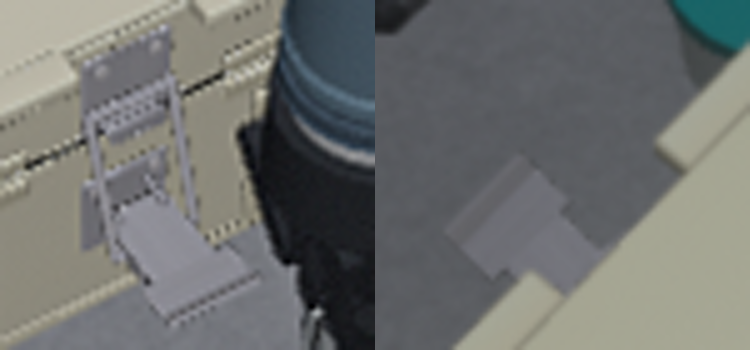

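The loop now stands upright against the keeper, with its crossbar at scene pixel ≈(331.4,180.6). The lever has dropped to around 1.65 rad. I'll project candidate positions to see whether the bar is inside or outside the hook's lip.

```bash
python3 - <<'E'
from h import *
np.set_printoptions(precision=1,suppress=True)
F=np.array([.5517,.0001,0]);o=np.array([-.25,.968,0]);y=np.array([.968,.25,0])
K=env.calibration("scene")
def f(out,z,yy=0):
    x=np.array(K["attitude"]).T@(F+o*out+y*yy+[0,0,z]-np.array(K["origin"]))
    return (np.array([K["fx"]*x[0]/x[2]+K["cx"],K["fy"]*x[1]/x[2]+K["cy"]])-[305,160])*5
for th in (1.5,1.6,1.7,1.8,2.05):
    e=lambda l,s,yy:f(.015+l*np.sin(th)-s*-np.cos(th)*-1, .085-l*np.cos(th)+s*np.sin(th),yy)
    print("th",th,"end corners",e(.067,.002,.023),e(.067,.002,-.023))
    c,s=np.cos(th),np.sin(th)
    po=.015+.0139*s+.002*c*-1; pz=.085-.0139*c-.002*s
    for out in(.0065,.0165):
        z=pz+np.sqrt(.078**2-(po-out)**2); print("   bar out",out,"z",z,f(out,z,.0205),f(out,z,-.0205))
print("lip top ends",f(.0125,.1565,.014),f(.0125,.1565,-.014),"lip bottom?",f(.014,.146,.014),"plate mid",f(.002,.1565,0))
E
python3 -c "
import cv2
a=cv2.imread('pics/scene6.png');cv2.imwrite('pics/v7.png',cv2.resize(a[160:220,315:355],None,fx=12,fy=10,interpolation=2))"
```

```text
th 1.5 end corners [171.3 345.8] [260.3 300.5]
   bar out 0.0065 z 0.15678878035513166 [ 89.2 121.4] [171.3  82.4]
   bar out 0.0165 z 0.15905799474873686 [101.4 134.7] [183.9  95.4]
th 1.6 end corners [172.3 338.4] [261.7 292.9]
   bar out 0.0065 z 0.15810536399551284 [ 89.3 119.6] [171.5  80.6]
   bar out 0.0165 z 0.1604063101653091 [101.4 132.8] [184.   93.5]
th 1.7 end corners [172.4 329.7] [262.3 284.1]
   bar out 0.0065 z 0.1594793297810812 [ 89.3 117.7] [171.6  78.6]
   bar out 0.0165 z 0.16179268859851986 [101.4 130.9] [184.1  91.5]
th 1.8 end corners [171.7 320. ] [262.  274.3]
   bar out 0.0065 z 0.1608974946335723 [ 89.3 115.7] [171.7  76.6]
   bar out 0.0165 z 0.16320377564934196 [101.5 128.9] [184.2  89.5]
th 2.05 end corners [166.4 291.5] [257.6 245.7]
   bar out 0.0065 z 0.16453849447840996 [ 89.4 110.6] [172.   71.5]
   bar out 0.0165 z 0.16674310295077524 [101.6 124. ] [184.6  84.5]
lip top ends [109.6 125.4] [165.8  98.7] lip bottom? [111.1 142.4] plate mid [125.  95.]
```

View pics/v7.png

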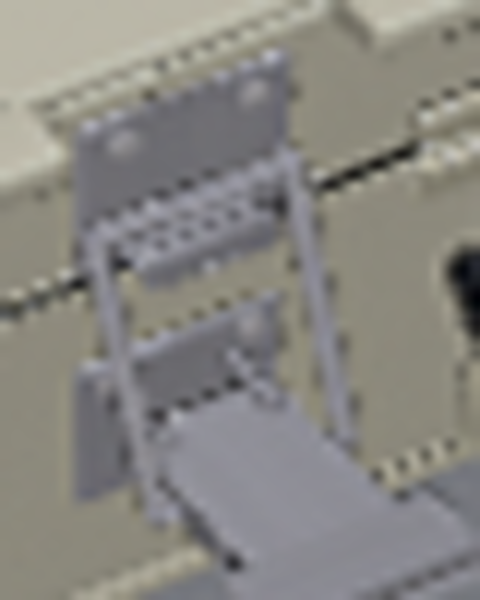

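The bar ends match the position behind the lip (out ≈6.5 mm, z ≈159 mm), not outside it, and the lever is at about 1.7–1.78. So the crossbar is over the hook. Now I'll tilt the tool 45° toward the case so I can press the lever.

```bash
python3 -m creep '[[0.02,-0.05,0,-0.155,-0.04,0],[0.03,-0.1,-0.04,-0.31,-0.08,0],[0.04,-0.15,-0.08,-0.465,-0.12,0],[0.06,-0.2,-0.12,-0.62,-0.16,0],[0.07,-0.25,-0.16,-0.775,-0.2,0],[0.08,-0.3,-0.21,-0.93,-0.24,0],[0.092,-0.355,-0.267,-0.968,-0.25,0],[0.092,-0.355,-0.267,-0.968,-0.25,0],[0.092,-0.355,-0.267,-0.968,-0.25,0],[0.092,-0.355,-0.267,-0.968,-0.25,0]]'; python3 - <<'E'
from h import *
np.set_printoptions(precision=4,suppress=True)
F=np.array([.5517,.0001,0]);o=np.array([-.25,.968,0]);y=np.array([.968,.25,0])
s=env.get_state();q=s["position"];print((q-F)@o,(q-F)@y,q[2],s["force"],s["qpos"]);z=s["orientation"][:,2];print(z@o,z@y,z[2])
E
```

```text
clock: 8.12
position: [0.5283, 0.0937, 0.151]
orientation: [[0.175, -0.969, 0.176], [-0.686, -0.248, -0.684], [0.706, -0.001, -0.708]]
force: [-0.7, -0.1, 0.3]
finger_gap: -0.001
0.09640806151434021 0.0007639408913635709 0.1509511236021824 [-0.7217 -0.0851  0.3423] [-0.2313  0.5164 -0.4846  1.9208  0.9445  1.3689 -2.5314]
-0.7063027616268664 -0.00045363034470827235 -0.707741923928542
```

```bash
python3 -m creep '[[0.02,-0.065,-0.087,0,0,0],[0.033,-0.129,-0.173,0,0,0],[0.04,-0.155,-0.22,0,0,0],[0.043,-0.165,-0.3,0,0,0],[0.045,-0.174,-0.367,0,0,0],[0.046,-0.178,-0.42,0,0,0],[0.047,-0.18,-0.467,0,0,0],[0.048,-0.185,-0.51,0,0,0],[0.048,-0.187,-0.547,0,0,0],[0.048,-0.187,-0.547,0,0,0]]'; python3 - <<'E'
from h import *
np.set_printoptions(precision=4,suppress=True)
F=np.array([.5517,.0001,0]);o=np.array([-.25,.968,0]);y=np.array([.968,.25,0])
p,_=env.read_camera("scene");save("scene8.png",p);save("v8.png",cv2.resize(p[155:235,300:390],None,fx=7,fy=7,interpolation=2))
s=env.get_state();q=s["position"];print((q-F)@o,(q-F)@y,q[2],s["force"])
E
```

```text
clock: 8.95
position: [0.5346, 0.0671, 0.0669]
orientation: [[0.179, -0.968, 0.177], [-0.685, -0.252, -0.683], [0.706, 0.001, -0.708]]
force: [-1.0, -0.3, 0.7]
finger_gap: 0.001
0.06925835276878597 0.00016693298265225281 0.06716694574643274 [0.9797 0.6403 0.5221]
```

View pics/v8.png

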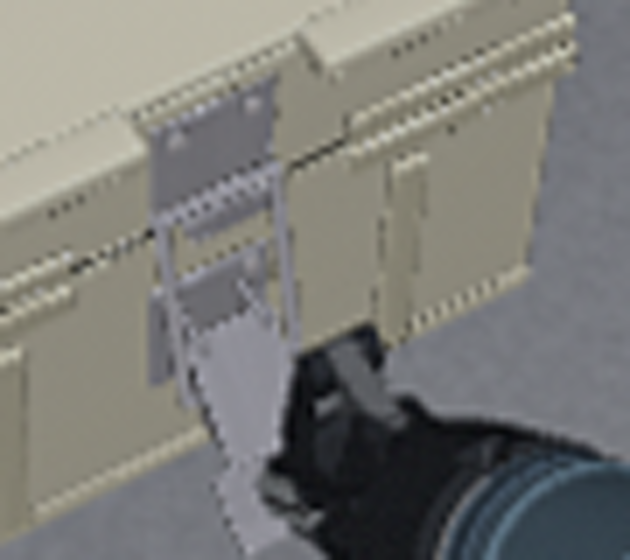

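The crossbar sits in the hook (crop ≈(218,195)) and the lever is partway down, with the fingertips on its broad end. I'll press on toward the stop.

```bash
python3 -m creep '[[0.002,-0.01,-0.05,0,0,0],[0.005,-0.02,-0.1,0,0,0],[0.013,-0.052,-0.12,0,0,0],[0.022,-0.084,-0.133,0,0,0],[0.032,-0.123,-0.14,0,0,0],[0.042,-0.161,-0.147,0,0,0],[0.042,-0.161,-0.147,0,0,0]]';python3 -m creep '[[0.005,-0.02,0,0,0,0],[0.01,-0.04,0,0,0,0],[0.01,-0.04,0,0,0,0]]'; python3 - <<'E'
from h import *
np.set_printoptions(precision=4,suppress=True)
F=np.array([.5517,.0001,0]);o=np.array([-.25,.968,0]);y=np.array([.968,.25,0])
p,_=env.read_camera("scene");save("scene9.png",p);save("v9.png",cv2.resize(p[155:235,300:390],None,fx=7,fy=7,interpolation=2))
s=env.get_state();q=s["position"];print((q-F)@o,(q-F)@y,q[2],s["force"])
E
```

```text
clock: 9.58
position: [0.5405, 0.039, 0.0457]
orientation: [[0.176, -0.969, 0.173], [-0.683, -0.247, -0.687], [0.709, 0.002, -0.706]]
force: [1.1, -0.3, -0.7]
finger_gap: -0.004
clock: 9.83
position: [0.5415, 0.0379, 0.0459]
orientation: [[0.179, -0.968, 0.176], [-0.687, -0.251, -0.682], [0.705, 0.001, -0.71]]
force: [-2.4, 2.9, 0.7]
finger_gap: -0.001
0.039068831192858464 -0.000374252766054085 0.04587029456764168 [-2.3365  3.2059  1.5808]
```

```bash
python3 -m creep '[[0.005,-0.02,0,0,0,0],[0.01,-0.04,0,0,0,0],[0.01,-0.04,0,0,0,0],[0.01,-0.04,0,0,0,0]]';python3 -m creep '[[0.005,-0.02,0,0,0,0],[0.01,-0.04,0,0,0,0],[0.01,-0.04,0,0,0,0],[0.01,-0.04,0,0,0,0]]'; python3 - <<'E'
from h import *
F=np.array([.5517,.0001,0]);o=np.array([-.25,.968,0])
p,_=env.read_camera("scene");save("scene9.png",p);save("v9.png",cv2.resize(p[155:235,300:390],None,fx=7,fy=7,interpolation=2))
s=env.get_state();q=s["position"];print((q-F)@o,q[2],s["force"])
E
```

```text
clock: 10.22
position: [0.5418, 0.0373, 0.0458]
orientation: [[0.183, -0.967, 0.178], [-0.69, -0.255, -0.677], [0.701, 0.001, -0.714]]
force: [-9.7, 12.7, 8.6]
finger_gap: 0.001
clock: 10.55
position: [0.542, 0.0368, 0.0458]
orientation: [[0.187, -0.966, 0.18], [-0.693, -0.259, -0.672], [0.696, 0.0, -0.718]]
force: [-14.9, 21.3, 13.2]
finger_gap: 0.001
0.03792104636927577 0.04581981737882464 [-15.90531231  21.46938623  13.86081533]
```

View pics/v9.png

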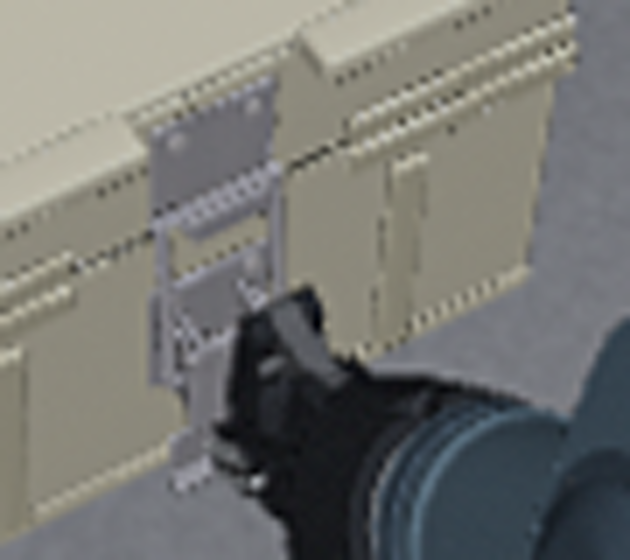

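The lever is against its stop: about 30 N with almost no further travel. Next I'll back straight out and inspect.

```bash
python3 -m creep '[[-0.05,0.2,0.02,0,0,0],[-0.1,0.4,0.1,0,0,0],[-0.15,0.58,0.3,0,0,0],[-0.2,0.774,0.5,0,0,0],[-0.2,0.774,0.7,0,0,0],[-0.2,0.774,0.7,0,0,0],[-0.2,0.774,0.7,0,0,0]]'; python3 - <<'E'
from h import *
F=np.array([.5517,.0001,0]);o=np.array([-.25,.968,0]);y=np.array([.968,.25,0])
u={}
for c in("scene","side"):
    p,D=env.read_camera(c)
    if c=="scene": save("v10.png",np.hstack([cv2.resize(p[155:235,300:380],(560,560),interpolation=2)]))
    for t in("lever_grip","loop_bar","specimen_jar","swab_carton","steel_bowl"):
        r=env.tip_of(c,t)
        if r: print(c,t,[round(float(v),1) for v in r[0]["uv"]],r[0]["conf"])
        if c=="scene" and r and t[:2] in("le","lo"):
            q=pt(c,r[0]["uv"],D); print((q-F)@o,(q-F)@y,q[2])
E
```

```text
clock: 11.18
position: [0.5169, 0.1412, 0.1533]
orientation: [[0.174, -0.968, 0.18], [-0.686, -0.251, -0.683], [0.707, -0.005, -0.708]]
force: [-0.3, 0.1, -1.3]
finger_gap: -0.0
scene lever_grip [332.7, 218.4] 0.72
0.020588442290625873 0.0009069617919007606 0.02525601662416843
scene loop_bar [334.6, 179.6] 0.61
0.0038482124596594877 -0.010605713911364667 0.14928607982694775
scene specimen_jar [284.0, 265.0] 0.64
scene swab_carton [411.2, 332.7] 0.95
scene steel_bowl [282.5, 344.7] 0.57
side loop_bar [312.2, 102.5] 0.34
side specimen_jar [339.0, 158.7] 0.81
side swab_carton [212.3, 138.4] 0.96
side steel_bowl [309.2, 104.3] 0.71
```

View pics/v10.png

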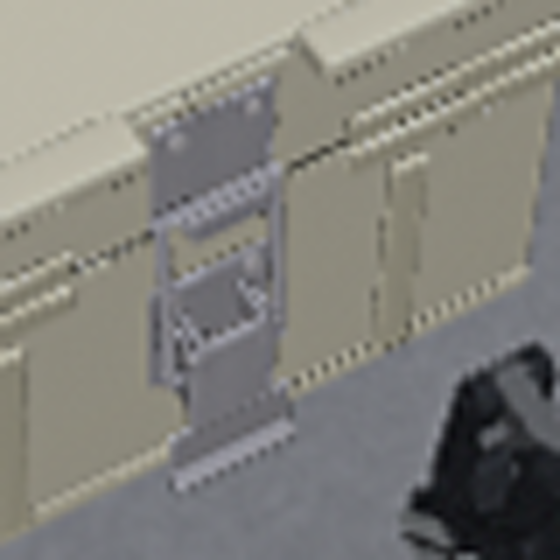

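The lever lies flat, the loop sits over the keeper's hook and the gripper is clear. One last check, on whether the lid came down, then I'll hand in.

```bash
python3 - <<'E'
from h import *
F=np.array([.5517,.0001,0]);o=np.array([-.25,.968,0]);y=np.array([.968,.25,0])
_,D1=env.read_camera("side");D0=np.load("side0.npy");K=env.calibration("side")
v,u=np.mgrid[0:400,0:640];d=np.stack([(u-K["cx"])/K["fx"],(v-K["cy"])/K["fy"],np.ones_like(u)],-1)
for D in(D0,D1):
    P=np.array(K["origin"])+(d*D[...,None])@np.array(K["attitude"]).T
    a=(P-F)@o;b=(P-F)@y;m=(P[...,2]>.19)&(P[...,2]<.22)&(abs(b)>.035)&(abs(b)<.12)
    print("front z",np.median(P[...,2][m&(a<.01)&(a>-.02)]),"rear z",np.median(P[...,2][m&(a<-.18)&(a>-.205)]))
print(env.get_state()["clock"],env.sign_off())
E
```

```text
front z 0.20747062433194052 rear z 0.20446373317278344
front z 0.20505839377638424 rear z 0.2042604086857271
the job is handed in; nothing more can be done
11.8333 None
```

The draw latch is fastened: the loop is hooked over the keeper, the lever lies flat against the case and the lid is pulled tight. I handed the job in at 11.8 s.

- **How it went:** I swung the wire loop up and in with the closed fingertips. During that swing the lever slipped from about 2.05 to about 1.75 rad, right at the angle where the loop only just clears the keeper's lip. I checked in the picture that the crossbar had landed behind the lip, and it had. Then I pressed the lever down past centre to its stop with about 30 N at the fingertips.
- **Lever and loop:** after backing off, the picture shows the lever flat and the crossbar in the hook.
- **Lid:** its front edge came down about 2.4 mm (207.5 to 205.1 mm), while the rear moved only about 0.2 mm.
- **Jar, carton and bowl:** I never went near them, and the networks find all three within about 3 pixels of their starting places. I judge that to be noise.
- **Disagreements:** the networks' last readings of the small latch points were poor. The side camera's loop bar reading (confidence 0.34) was on the bowl, and the scene camera's lever grip reading was about 1 cm too low. For the latch I relied on the picture and the lid depth instead.

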